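# Set the reagents and the tip box out on their colour-coded spill trays

## Robot

A 6-joint arm with a two-finger parallel gripper is mounted at the origin on a cart in front of the work surface, level with it; the furniture and walls round the work are solid. World frame = base frame: x ahead of the robot, y to its left, z up, the work surface at z = 0. Lengths are in m, angles in rad, forces in N, time in s.
With the tool pointing down it reaches from about 0.35 to 0.875 m from the base axis. Payload 4.2 kg.
Tool frame: the origin (TCP) lies midway between the tips of the shut fingers; the grasp point (between the pads) lies 19 mm behind it; z points along the fingers, y is the line along which they close (so a half turn about z gives the same grasp; the last joint's range is limited). The gripper opens to 87 mm and grips with 3 to 60 N. Pads are 19 mm wide; open, the fingers measure 117 mm over their backs; the gripper's body (75 mm by 190 mm) begins 51 mm behind the grasp point.
Start: joints at [0.259, 0.385, 0.008, 0, -1.194, -0.259], TCP at [0.625, 0, 0.223] pointing down, gripper open.
Joint ranges: [-3.14, 3.14], [-1.21, 2.06], [-1.07, 1.41], [-3.16, 2.05], [-2.99, -0.16], [-3.1, 3.1]. Speed limits (rad/s): [2.79, 2.79, 3.14, 3.14, 3.14, 3.14].

## Interface

Orientations are given as [roll, pitch, yaw] about the fixed x, y, z axes, in that order (R = Rz(yaw) Ry(pitch) Rx(roll)).
In Python, from plant import observe, vision, env, spotter gives the robot as it stands.
- The arm moves only by the shell command python3 -m jog 'ROWS' [FORCE]. ROWS is JSON, a list of rows, each a list of 7 numbers: the shift along the tool's x, y, z in cm, then the turn, a rotation vector about the tool's x, y, z in rad, then the finger opening in cm, from 0 to 8.7. A call has 1 to 20 rows; each row shifts and turns the commanded pose from where the row before left it, along the tool's axes as they then stand; what a row does not reach is not made up. A row lasts 1/12 s, in which the tool goes at most 41.7 mm and 7.16 degrees, less where a joint would pass 70% of its speed; a pose out of reach is approached as far as the arm can. A call with a gripper value outside its range is refused whole. The fingers move at their own pace and stop on an object; FORCE is the grip in N (left out, the last holds). Time passes only in rows, so rows that do not move let the fingers close. It gives the time, the measured TCP pose, the force, the opening and the grip force at its end, in the units of the state.
- observe(): the state, without advancing time (a new reading comes with each control period).
- vision.snapshot(name): name is "scene" or "side" or "wrist"; returns (picture, depth): 420x560x3 uint8, red, green, blue; 420x560 float32, m along the optical axis (not along the pixel's ray), 0 where there is no reading.
- vision.camera_params(name): a dict with "intrinsics" (3x3 intrinsics, pixels), "dist" ([k1, k2, p1, p2, k3] as OpenCV has them; the pictures are not rectified), "cam_to_world" (4x4, takes a point from camera to world coordinates); the wrist camera has in their place "mount" (4x4, takes a point from camera to tool coordinates, whose origin is the TCP and whose axes are the flange's). Camera axes: x right, y down, z forward; pixel columns grow to the right and rows downward; lengths in m; the calibration is good to about 2 mm. A picture is of the moment at which its call begins: read the wrist's pose just before it. camera_params takes no time and is no camera call.
- env.hand_in(): hands the job in; it is judged then, once.
Trained networks look in the newest picture that a camera, given by its name, has taken for a name from the list of things; names that differ only in an ending like _2 or _b are one class to them, and where a whole thing is asked for, a point or a joint stands for the part that bears it (a point fixed in the world has none). Each returns a list of dicts, best first, with "confidence" (0 to 1); they miss things now and then, are a little off and sometimes report something else, mostly with a low value. They report only what shows in the picture. A call takes as long as a camera call. They do not tell look-alikes from the thing itself.
- spotter.outline_of(camera, name): "mask" (420x560 bool, what is visible of it) and "box" ([left, top, width, height] in pixels, round what is visible of it).
The state is a dict: "clock": time; "joint_pos": joint angles; "joint_velocities": joint speeds; "effort": joint torques, N m; "ee_pos": TCP position; "tool_rot": TCP orientation; "contact_force": force on the tool from outside, world axes, zero at the start; "torque": the same for the moment, N m; "finger_gap": opening from 0.0 (shut) to 1.0 (fully open); "gripper_force": force on a finger pad.
Only numpy, scipy, OpenCV 4.12 (cv2) and the standard library are available. Lean on these libraries where they do the work, as an engineer would, in place of code of your own. Each camera call takes 0.05 s, during which the arm holds its last target. There are 200 camera calls.

## Task

Set out the bench for the next run: stand the amber bottle in the round brown tray, the dropper with the green nozzle in the green one, the yellow dropper in the yellow one, and lay the tip box square in the rectangular purple tray, each upright and flat on the tray's floor inside its rim. Set them down rather than dropping them, and leave the black-lidded jar and the small flat white carton where they are.

Things in the scene. Friction and masses are not known exactly. Their poses are not given: they have to be found in the camera images.
- amber_bottle: Dark amber-brown bottle with black cap, standing upright; body 58 mm in diameter up to about 75 mm, then shoulder and cap (36 mm in diameter), 112 mm high in all, about 0.16 kg. Loose. Origin: centre of its underside, z up along its axis. Grip across the body; held too low, the cap meets the palm of the gripper.
- green_dropper: White dropper bottle with a pointed green nozzle, upright; body 31 mm in diameter up to 50 mm height, then the slim nozzle, 96 mm high in all, about 30 g. Loose. Origin: centre of its underside, z up along its axis. Grip across the body.
- yellow_dropper: Yellow dropper bottle with a pointed white nozzle, upright; body 29 mm in diameter up to 45 mm height, then the slim nozzle, 87 mm high in all, about 30 g. Loose. Origin: centre of its underside, z up along its axis. Grip across the body.
- tip_box: Closed pipette-tip carton, white with purple, lying flat: 63 mm along its x, 93 mm along its y, 45 mm high. Loose. Origin: centre of its underside, z up along its axis. Grip across the 63 mm side.
- tray_brown: Largest round low spill tray, reddish brown all over, 76 mm inside diameter, 86 mm outside. Fixed to the worktop. Origin: centre of its underside, z up. Floor 3 mm above the worktop, rim top 7 mm above the worktop, rim wall 5 mm; a 12 x 26 mm label tab 3 mm high stands out on its -x side. 
- tray_green: Small round low spill tray, green all over, 49 mm inside diameter, 59 mm outside. Fixed to the worktop. Origin: centre of its underside, z up. Floor 3 mm above the worktop, rim top 7 mm above the worktop, rim wall 5 mm; a 12 x 26 mm label tab 3 mm high stands out on its -x side. 
- tray_yellow: Small round low spill tray, yellow all over, 47 mm inside diameter, 57 mm outside. Fixed to the worktop. Origin: centre of its underside, z up. Floor 3 mm above the worktop, rim top 7 mm above the worktop, rim wall 5 mm; a 12 x 26 mm label tab 3 mm high stands out on its -x side. 
- tray_purple: Rectangular low tray, purple all over, inside 83 mm along its x and 113 mm along its y, outside 93 x 123 mm. Fixed to the worktop. Origin: centre of its underside, z up. Floor 3 mm above the worktop, rim top 7 mm above the worktop, rim wall 5 mm; a 12 x 26 mm label tab 3 mm high stands out on its -x side. 
- dark_jar: Bystander: small clear jar with black lid, 41 mm in diameter, 33 mm high. Loose. Origin: centre of its underside, z up along its axis. Not to be moved.
- flat_carton: Bystander: small flat white carton lying flat, 42 mm along its x, 70 mm along its y, 12 mm high. Loose. Origin: centre of its underside, z up along its axis. Not to be moved.
Not all that is in view belongs to the job. What is shaped like the green_dropper but turquoise is not meant.

How it is judged:
At the end, for the whole second after the job is handed in: Each thing upright (0.1 rad) and at rest on the floor of its own tray (centres within 11.5 mm; tip box 16 mm and its sides within 0.3 rad of the tray's), released; the jar and the flat carton within 20 mm of where they stood (horizontal distance between amber_bottle and tray_brown below 0.0115 m and z of amber_bottle in the frame of tray_brown between 0 and 0.0055 m and angle between each of amber_bottle, green_dropper, yellow_dropper, tip_box's own z axis and vertical below 0.1 rad and linear speed of each of amber_bottle, green_dropper, yellow_dropper, tip_box below 0.02 m/s and horizontal distance between green_dropper and tray_green below 0.0115 m and z of green_dropper in the frame of tray_green between 0 and 0.0055 m and horizontal distance between yellow_dropper and tray_yellow below 0.0115 m and z of yellow_dropper in the frame of tray_yellow between 0 and 0.0055 m and horizontal distance between tip_box and tray_purple below 0.016 m and z of tip_box in the frame of tray_purple between 0 and 0.0055 m and angle between the x axis of tip_box and the x axis of tray_purple, either way round below 0.3 rad and distance of each of dark_jar, flat_carton from where it was at the start of the episode below 0.02 m); the robot touches nothing.
It fails at once if one of the four things is dropped: it falls free faster than 0.7 m/s (a drop of about 25 mm) ((linear speed of amber_bottle above 0.7 m/s and contact force between anything else and amber_bottle below 0.05 N) or (linear speed of green_dropper above 0.7 m/s and contact force between anything else and green_dropper below 0.05 N) or (linear speed of yellow_dropper above 0.7 m/s and contact force between anything else and yellow_dropper below 0.05 N) or (linear speed of tip_box above 0.7 m/s and contact force between anything else and tip_box below 0.05 N)).
It fails at once if the jar or the small flat carton is pushed more than 20 mm from its place (distance of any of dark_jar, flat_carton from where it was at the start of the episode above 0.02 m).
It also fails if it takes over 112 s, if anything falls off the work surface, if the arm or the gripper's body presses on something with over 40 N, if the wrist force passes 120 N, or if a joint passes its speed limit or range.

## Working session

There is one attempt and no reset: what is moved stays moved. The work goes in short steps, Python scripts to look and compute and a shell command to move; the robot and the scene stay as the last step left them, time stands still between calls to the robot, and variables do not carry over. Pictures are saved under pics/ and viewed, at most 14 in all, crops included, and the job is handed in when it is done.

```bash
ls; mkdir -p pics
python3 - <<'E'
from plant import observe, vision
import cv2
s=observe();print(s)
for n in("scene","side"):
    p,d=vision.snapshot(n);cv2.imwrite(f"pics/{n}0.png",p[:,:,::-1]);c=vision.camera_params(n);print(n,c)
print(vision.camera_params("wrist"))
E
```

```text
pics
{'clock': 0.0, 'joint_pos': array([ 2.58596728e-01,  3.85561584e-01,  6.62389630e-03, -5.16492430e-04,
       -1.19402555e+00, -2.58600325e-01]), 'joint_velocities': array([ 6.91565852e-04,  1.16013274e-03, -6.87734891e-04, -4.48161021e-06,
       -7.39877344e-04, -6.66948195e-04]), 'effort': array([ 5.69075401e-04, -3.90661991e+01,  1.87403029e+01,  4.22001421e+00,
        1.09914420e-02, -1.81494070e-04]), 'ee_pos': array([6.24385740e-01, 1.83527514e-05, 2.21453238e-01]), 'tool_rot': array([ 3.13937504e+00, -9.02551338e-05, -1.57099037e+00]), 'contact_force': array([ 0.65742276, -1.18035521, -0.83773472]), 'torque': array([ 0.01039536, -0.01096908, -0.01094564]), 'gripper_force': 0.0, 'finger_gap': 1.000780054046072}
scene {'intrinsics': array([[537.7238381 ,   0.        , 281.01854652],
       [  0.        , 537.7238381 , 213.09995652],
       [  0.        ,   0.        ,   1.        ]]), 'dist': array([-0.17794968,  0.        ,  0.        ,  0.        ,  0.        ]), 'cam_to_world': array([[-0.68177088, -0.31097897,  0.66217864, -0.29935145],
       [-0.73121428,  0.3177274
[... 656 characters left out ...]
    9.10226429e-01],
       [ 0.00000000e+00,  0.00000000e+00,  0.00000000e+00,
         1.00000000e+00]])}
{'intrinsics': array([[363.78520776,   0.        , 279.00035247],
       [  0.        , 363.78520776, 210.0423436 ],
       [  0.        ,   0.        ,   1.        ]]), 'dist': array([0.0221049, 0.       , 0.       , 0.       , 0.       ]), 'mount': array([[ 9.28526499e-05, -9.60381007e-01, -2.78690354e-01,
         7.63386892e-02],
       [ 9.99999986e-01,  4.95699968e-05,  1.62354256e-04,
        -5.32648575e-04],
       [-1.42107264e-04, -2.78690365e-01,  9.60380997e-01,
        -1.60974597e-01],
       [ 0.00000000e+00,  0.00000000e+00,  0.00000000e+00,
         1.00000000e+00]])}
```

View pics/scene0.png

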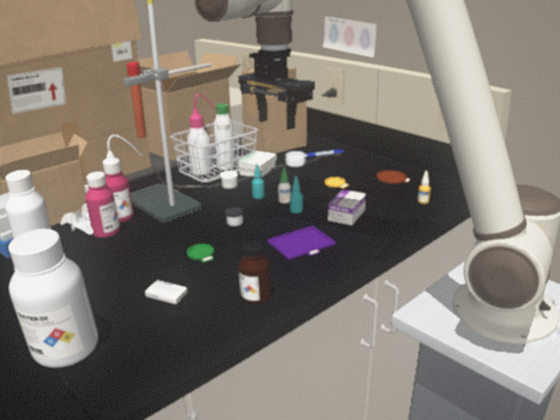

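View pics/side0.png

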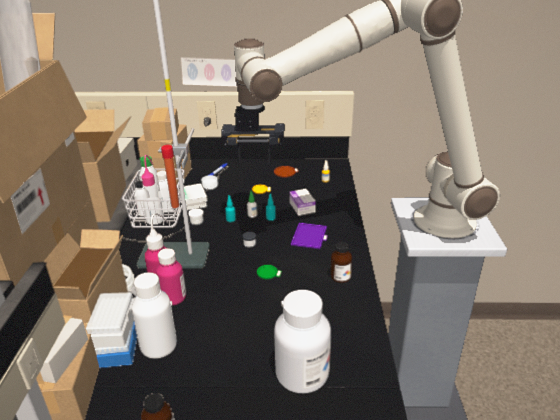

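The scene view shows the amber bottle at (254,275), green dropper (284,185) between turquoise look-alikes at (258,182) and (296,195), yellow dropper (425,188), tip box (347,207), jar (234,216), carton (166,292). Trays are brown (391,177), yellow (335,182), green (200,252), purple (302,242). The side view shows the same things; the carton is hidden there.

```bash
cat > h.py <<'E'
from plant import observe, vision, spotter
import numpy as np, cv2
from scipy.spatial.transform import Rotation as Ro
def pose():
    s=observe();T=np.eye(4);T[:3,:3]=Ro.from_euler('xyz',s['tool_rot']).as_matrix();T[:3,3]=s['ee_pos'];return T
def snap(n,save=None):
    T=pose() if n=="wrist" else None
    p,d=vision.snapshot(n);c=vision.camera_params(n)
    M=T@c['mount'] if n=="wrist" else c['cam_to_world']
    v,u=np.mgrid[:420,:560]
    uv=cv2.undistortPoints(np.stack([u,v],-1).reshape(-1,1,2).astype(float),c['intrinsics'],c['dist']).reshape(420,560,2)
    P=np.concatenate([uv*d[...,None],d[...,None]],-1)@M[:3,:3].T+M[:3,3]
    P[d==0]=np.nan
    if save: cv2.imwrite(f"pics/{save}.png",p[:,:,::-1])
    return p,P,uv,M
E
python3 - <<'E'
from h import *
N="amber_bottle green_dropper yellow_dropper tip_box tray_brown tray_green tray_yellow tray_purple dark_jar flat_carton".split()
for cam in("scene","side"):
    p,P,uv,M=snap(cam)
    for n in N:
        for o in spotter.outline_of(cam,n)[:4]:
            m=cv2.erode(o['mask'].astype(np.uint8),np.ones((3,3)))>0
            if m.sum()<5:m=o['mask']
            Q=P[m];Q=Q[np.isfinite(Q[:,0])]
            if len(Q)<3: print(cam,n,o['box'],'few');continue
            lo,hi=np.percentile(Q,[3,97],axis=0)
            hull=cv2.minAreaRect((Q[:,:2]*1000).astype(np.float32))
            print(cam,n,round(o['confidence'],2),o['box'],'mid',((lo+hi)/2).round(3),'span',(hi-lo).round(3),'rect',np.round(hull[0]),np.round(hull[1]),round(hull[2]))
E
```

```text
scene amber_bottle 0.69 [238.2, 238.6, 33.2, 67.1] mid [0.358 0.305 0.061] span [0.037 0.041 0.102] rect [360. 303.] [48. 45.] 87
scene amber_bottle 0.19 [227.4, 208.1, 17.3, 18.7] mid [0.632 0.137 0.021] span [0.026 0.028 0.027] rect [632. 135.] [30. 32.] 6
scene green_dropper 0.83 [253.4, 166.6, 11.9, 31.9] mid [ 0.705 -0.002  0.043] span [0.017 0.019 0.064] rect [705.  -3.] [22. 21.] 22
scene green_dropper 0.82 [286.9, 174.2, 17.4, 38.9] mid [ 0.572 -0.015  0.044] span [0.022 0.024 0.073] rect [615. -52.] [ 28. 140.] 48
scene green_dropper 0.73 [279.0, 170.7, 9.3, 33.4] mid [ 0.635 -0.032  0.042] span [0.018 0.02  0.07 ] rect [635. -31.] [25. 21.] 23
scene yellow_dropper 0.71 [419.2, 170.7, 11.4, 33.3] mid [ 0.375 -0.281  0.038] span [0.02  0.016 0.056] rect [ 375. -280.] [23. 21.] 26
scene tip_box 0.96 [330.0, 192.5, 36.9, 33.1] mid [ 0.461 -0.082  0.028] span [0.063 0.087 0.038] rect [466. -85.] [59. 94.] 17
scene tip_box 0.45 [419.9, 171.2, 11.0, 34.0] mid [ 0.375 -0.281  0.037] span [0.019 0.016 0.057] rect [ 373. -281.] [21. 19.] 57
scene tray_brown 0.64 [374.3, 170.4, 36.4, 
[... 1851 characters left out ...]
span [0.017 0.016 0.058] rect [640. -28.] [20. 21.] 5
side tray_brown 0.74 [272.9, 165.2, 20.9, 14.3] mid [ 0.537 -0.362  0.006] span [0.061 0.065 0.01 ] rect [ 537. -364.] [72. 74.] 38
side tray_green 0.58 [256.3, 264.5, 23.5, 13.7] mid [0.573 0.28  0.007] span [0.055 0.051 0.01 ] rect [577. 277.] [59. 58.] 29
side tray_yellow 0.53 [253.2, 183.9, 16.0, 11.4] mid [ 0.622 -0.218  0.007] span [0.051 0.053 0.009] rect [ 625. -218.] [57. 55.] 60
side tray_purple 0.89 [291.0, 222.2, 37.0, 26.8] mid [0.452 0.088 0.007] span [0.093 0.117 0.009] rect [448.  87.] [137.  99.] 73
side dark_jar 0.71 [241.6, 231.2, 15.7, 13.9] mid [0.64  0.14  0.023] span [0.027 0.026 0.029] rect [641. 141.] [28. 33.] 35
```

```bash
cat >> h.py <<'E'
from scipy.optimize import least_squares
SP=dict(amber_bottle=(.029,.008,.07),green_dropper=(.0155,.008,.045),yellow_dropper=(.0145,.008,.04),dark_jar=(.0205,.005,.03))
TR=dict(tray_brown=.043,tray_green=.0295,tray_yellow=.0285)
RECT=dict(tip_box=(.063,.093,.045),tray_purple=(.093,.123,.007),flat_carton=(.042,.070,.012))
def rectfit(X,a,b):
    (c,(w,h),an)=cv2.minAreaRect((X*1000).astype(np.float32))
    yaw=an if w>h else an+90   # direction of long side (its y)
    return np.array(c)/1000,np.array(sorted((w,h))),(yaw+90)%180-90
def locate(cam,names,save=None,near=None):
    p,P,uv,M=snap(cam,save); C=M[:3,3]
    for n in names:
        for o in spotter.outline_of(cam,n)[:4]:
            if o['confidence']<.3: continue
            m=o['mask'];rays=np.concatenate([uv,np.ones((420,560,1))],-1)@M[:3,:3].T
            Q=P[m];Q=Q[np.isfinite(Q[:,0])];ed=np.any([o['box'][0]<3,o['box'][1]<3,o['box'][0]+o['box'][2]>557,o['box'][1]+o['box'][3]>417])
            if len(Q)<8: continue
            tag=f"{cam} {n} {o['confidence']:.2f} {'EDGE' if ed else ''} px{np.round(o['box'])} rgb{np.median(p[m],axis=0)}"
            if n in SP:
                r,z0,z1=SP[n];B=Q[(Q[:,2]>z0)&(Q[:,2]<z1)][:,:2]
                if len(B)<5: continue
                c0=np.median(B,0);v=c0-C[:2];c0=c0+r*.7*v/np.linalg.norm(v)
                f=least_squares(lambda c:np.linalg.norm(B-c,axis=1)-r,c0,loss='soft_l1',f_scale=.002)
                print(tag,'C',f.x.round(4),'rms',(f.fun**2).mean()**.5)
            elif n in TR:
                R=rays[m];X=C+R*((.005-C[2])/R[:,2])[:,None];X=X[:,:2]
                e=cv2.minEnclosingCircle((X*1000).astype(np.float32));c=np.median(X,0)
                X=X[np.linalg.norm(X-c,axis=1)<TR[n]+.002];h=(X.min(0)+X.max(0))/2
                print(tag,'C mean',X.mean(0).round(4),'bb',h.round(4),'enc',np.round(e[0]),round(e[1]))
            else:
                a,b,hh=RECT[n]
                T=Q[(Q[:,2]>hh-.006)&(Q[:,2]<hh+.008)][:,:2]
                c=np.median(T,0);T=T[np.linalg.norm(T-c,axis=1)<.09]
                print(tag,'C',*rectfit(T,a,b))
ALL=list(SP)+list(TR)+list(RECT)
E
python3 - <<'E'
from h import *
for c in("scene","side","wrist"): locate(c,ALL,"w1" if c=="wrist" else None)
E
```

```text
scene amber_bottle 0.58  px[238. 239.  36.  65.] rgb[69. 48. 43.] C [0.3689 0.2958] rms 0.00128416144968766
scene green_dropper 0.79  px[290. 179.  12.  35.] rgb[ 63. 124. 122.] C [ 0.5782 -0.0193] rms 0.0019447900645366747
scene green_dropper 0.70  px[254. 167.  10.  32.] rgb[ 76. 149. 147.] C [ 0.7139 -0.0093] rms 0.0024446347145864224
scene green_dropper 0.56  px[280. 168.  13.  35.] rgb[139. 139. 141.] C [ 0.6429 -0.04  ] rms 0.0021576670686877467
scene yellow_dropper 0.75  px[420. 173.  11.  31.] rgb[204.  184.5 141. ] C [ 0.3798 -0.2905] rms 0.0024434058942973277
scene dark_jar 0.58  px[227. 208.  15.  17.] rgb[94.  94.  93.5] C [0.6409 0.1294] rms 0.002237680578058229
scene tray_brown 0.70  px[378. 172.  32.  12.] rgb[143.5  74.   51. ] C mean [ 0.5341 -0.3583] bb [ 0.5349 -0.3591] enc [ 534. -362.] 47
scene tray_brown 0.33  px[276. 170.  14.  34.] rgb[144.  146.5 144. ] C mean [ 0.6886 -0.0822] bb [ 0.6896 -0.0837] enc [ 712. -110.] 116
scene tray_green 0.56  px[186. 243.  26.  18.] rgb[ 64. 149.  75.] C mean [0.5746 0.2804] bb [0.5749 0.279 ] enc [572. 278.] 40
scene tray_gr
[... 2165 characters left out ...]
240. 126.  34.  41.] rgb[114.  110.5 101. ] C [ 0.6456 -0.0388] rms 0.0006359814392380505
wrist green_dropper 0.69  px[164. 158.  42.  40.] rgb[ 31. 106. 101.] C [ 0.7163 -0.0086] rms 0.00048065416407540215
wrist dark_jar 0.71  px[388.  21. 108. 131.] rgb[163. 153. 151.] C [ 0.4912 -0.0858] rms 0.012681830375276797
wrist dark_jar 0.57  px[250. 274.  30.  18.] rgb[92. 88. 83.] C [0.6425 0.1332] rms 0.0008549858564457022
wrist tip_box 0.90  px[388.  25. 109. 125.] rgb[164. 154. 151.] C [ 0.47365186 -0.09014084] [63.84249115 92.39399719] -70.3419075012207
wrist tray_purple 0.57  px[394. 195.  97.  97.] rgb[139.  67. 169.] C [0.44703406 0.07962037] [ 98.99394989 102.18613434] -12.347198486328125
```

View pics/w1.png

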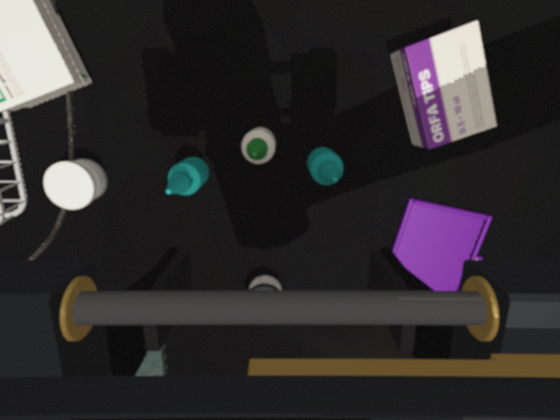

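The wrist view shows the green-nozzled dropper at (258,146) between turquoise ones at (187,177) and (325,166), and the tip box at (445,85). I'm starting with the green dropper, closing along world y.

```bash
python3 -m jog '[[0,0,0.5,0,0,-0.121,8.7],[0,0,0.5,0,0,-0.121,8.7],[0,0,0.5,0,0,-0.121,8.7],[0,0,0.5,0,0,-0.121,8.7],[0,0,0.5,0,0,-0.121,8.7],[0,0,0.5,0,0,-0.121,8.7],[0,0,0.5,0,0,-0.121,8.7],[0,0,0.5,0,0,-0.121,8.7],[0,0,0.5,0,0,-0.121,8.7],[0,0,0.5,0,0,-0.121,8.7],[0,0,0.5,0,0,-0.121,8.7],[0,0,0.5,0,0,-0.121,8.7],[0,0,0.5,0,0,-0.121,8.7],[1,2,0,0,0,0,8.7],[1,1.9,0,0,0,0,8.7],[0,0,0,0,0,0,8.7],[0,0,0,0,0,0,8.7]]' 10
python3 - <<'E'
from h import *
locate("wrist",["green_dropper"])
print(observe()['ee_pos'],observe()['joint_pos'].round(2))
E
```

```text
clock: 4.27
ee_pos: [0.6452, -0.0397, 0.1572]
tool_rot: [-3.142, 0.0, 0.0]
contact_force: [0.0, -0.5, -0.7]
finger_gap: 1.0
gripper_force: 0.0
wrist green_dropper 0.80  px[257. 177.  39.  56.] rgb[250. 244. 232.] C [ 0.6448 -0.0387] rms 0.0004581598057878586
wrist green_dropper 0.66  px[240. 244.  34.  48.] rgb[ 93. 214. 207.] C [ 0.5802 -0.0181] rms 0.000460156104710376
wrist green_dropper 0.57  px[217.  90.  43.  46.] rgb[ 98. 225. 218.] C [ 0.716 -0.008] rms 0.000862600100779163
[ 0.64479516 -0.03872968  0.15742909] [ 0.19  0.47 -0.03 -0.   -1.08  1.38]
```

```bash
python3 -m jog '[[0,0,2,0,0,0,8.7],[0,0,2,0,0,0,8.7],[0,0,2,0,0,0,8.7],[0,0,2,0,0,0,8.7],[0,0,2,0,0,0,8.7],[0,0,1.5,0,0,0,8.7],[0,0,0.8,0,0,0,8.7],[0,0,0.5,0,0,0,8.7],[0,0,0,0,0,0,8.7],[0,0,0,0,0,0,2],[0,0,0,0,0,0,2],[0,0,0,0,0,0,2],[0,0,0,0,0,0,2],[0,0,0,0,0,0,2],[0,0,0,0,0,0,2],[0,0,0,0,0,0,2],[0,0,0,0,0,0,2],[0,0,0,0,0,0,2],[0,0,0,0,0,0,2],[0,0,0,0,0,0,2]]' 10
```

```text
clock: 6.03
ee_pos: [0.6451, -0.039, 0.0295]
tool_rot: [3.142, 0.0, 0.002]
contact_force: [-0.3, 0.1, 0.4]
finger_gap: 0.353
gripper_force: 10.0
```

```bash
python3 -m jog '[[0,0,-1,0,0,0,2],[0,0,-2,0,0,0,2],[0,0,-2,0,0,0,2],[0,0,-2,0,0,0,2],[0,0,-2,0,0,0,2],[0,0,-2,0,0,0,2],[-0.3,-1.3,0,0,0,0,2],[-0.6,-2.8,0,0,0,0,2],[-0.6,-2.8,0,0,0,0,2],[-0.6,-2.8,0,0,0,0,2],[-0.6,-2.8,0,0,0,0,2],[-0.6,-2.8,0,0,0,0,2],[-0.6,-2.8,0,0,0,0,2],[-0.6,-2.8,0,0,0,0,2],[-0.6,-2.8,0,0,0,0,2],[-0.6,-2.8,0,0,0,0,2],[-0.6,-2.8,0,0,0,0,2],[-0.5,-2.5,0,0,0,0,2],[0,0,0,0,0,0,2],[0,0,0,0,0,0,2]]'
python3 - <<'E'
from h import *
locate("wrist",["tray_green","green_dropper","dark_jar"],"w2")
print(observe()['ee_pos'],observe()['finger_gap'])
E
```

```text
clock: 7.7
ee_pos: [0.5754, 0.2805, 0.1392]
tool_rot: [3.141, 0.001, 0.005]
contact_force: [-0.2, -0.3, -0.2]
finger_gap: 0.356
gripper_force: 10.0
wrist tray_green 0.89  px[244. 158.  74.  70.] rgb[ 95. 237. 127.] C mean [0.582  0.2782] bb [0.5819 0.2781] enc [579. 279.] 32
wrist dark_jar 0.60  px[444.  87.  74.  63.] rgb[130. 131. 133.] C [0.6419 0.1303] rms 0.0019746527879900755
wrist dark_jar 0.51  px[ 78. 240.  60.  30.] rgb[255. 255. 255.] C [0.5107 0.4254] rms 0.003612985221051784
[0.57633455 0.27793966 0.13948521] 0.3522934310807623
```

View pics/w2.png

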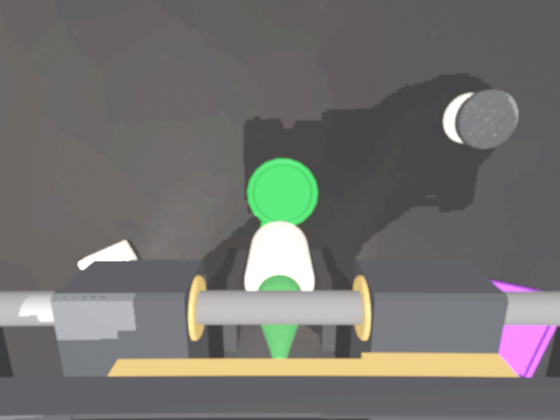

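The green tray is at (283,193), partly hidden by the held dropper at (280,255). I'm working out its centre from the visible circle.

```bash
cat >> h.py <<'E'
def planept(cam,px,z):
    c=vision.camera_params(cam);M=pose()@c['mount'] if cam=="wrist" else c['cam_to_world']
    uv=cv2.undistortPoints(np.array(px,float).reshape(-1,1,2),c['intrinsics'],c['dist']).reshape(-1,2)
    R=np.c_[uv,np.ones(len(uv))]@M[:3,:3].T
    return (M[:3,3]+R*((z-M[2,3])/R[:,2])[:,None])[:,:2]
def trayfit(cam,name,k=0):
    m=spotter.outline_of(cam,name)[k]['mask'].astype(np.uint8)
    c=max(cv2.findContours(m,cv2.RETR_EXTERNAL,cv2.CHAIN_APPROX_NONE)[0],key=len).reshape(-1,2)
    X=planept(cam,c,.006);r=TR[name]
    f=least_squares(lambda q:np.linalg.norm(X-q,axis=1)-r,np.median(X,0),loss='cauchy',f_scale=.001)
    print(name,f.x.round(4),'inliers',(abs(f.fun)<.002).sum(),len(X)); return f.x
E
python3 - <<'E'
from h import *
print(planept("wrist",[[283,193],[248,193],[318,193],[283,158]],.006))
trayfit("wrist","tray_green")
E
```

```text
[[0.58255258 0.2746949 ]
 [0.58251292 0.30378791]
 [0.58258628 0.24560968]
 [0.61162201 0.27481791]]
tray_green [0.582  0.2756] inliers 177 203
```

Run:
```python
from h import *
for c in("scene","side","wrist"):
    print(c);locate(c,["green_dropper"])
    for t in TR:
        try: trayfit(c,t)
        except Exception as e: print(t,e)
print(observe()['ee_pos'])
```

```text
scene
scene green_dropper 0.80  px[253. 163.  10.  37.] rgb[ 76.  149.5 147. ] C [ 0.7141 -0.0102] rms 0.039832480269208166
scene green_dropper 0.65  px[290. 179.  14.  32.] rgb[ 68. 142. 141.] C [ 0.5785 -0.0197] rms 0.001932621994674866
scene green_dropper 0.41  px[240. 239.  31.  66.] rgb[68. 47. 41.] C [0.3568 0.3051] rms 0.005382949364166851
tray_brown [ 0.5331 -0.3606] inliers 32 65
tray_green [ 0.4621 -0.065 ] inliers 12 105
tray_yellow list index out of range
side
side green_dropper 0.73  px[280. 166.  15.  13.] rgb[160.  65.  19.] C [ 0.5228 -0.3577] rms 0.016991178979592896
side green_dropper 0.46  px[228. 198.   5.  21.] rgb[ 10.  150.5 147. ] C [ 0.7144 -0.0089] rms 0.003346239880404459
tray_brown [ 0.5331 -0.3645] inliers 16 43
tray_green [0.5759 0.2775] inliers 33 53
tray_yellow list index out of range
wrist
tray_brown list index out of range
tray_green [0.5806 0.2782] inliers 168 200
tray_yellow list index out of range
[0.57634424 0.27896217 0.13953904]
```

```bash
python3 -m jog '[[0.35,0.05,2,0,0,0,2],[0,0,2,0,0,0,2],[0,0,2,0,0,0,2],[0,0,2,0,0,0,2],[0,0,1.2,0,0,0,2],[0,0,0.6,0,0,0,2],[0,0,0.3,0,0,0,2],[0,0,0.2,0,0,0,2],[0,0,0.2,0,0,0,2],[0,0,0,0,0,0,2],[0,0,0,0,0,0,2],[0,0,0,0,0,0,2]]'
python3 - <<'E'
from h import *
locate("side",["green_dropper"],"s2")
for c in("scene","side","wrist"):
  p,P,uv,M=snap(c,c+"3")
E
python3 -c "
import cv2,numpy as np
a=cv2.imread('pics/side3.png')[225:305,220:320];b=cv2.imread('pics/scene3.png')[190:270,150:250]
cv2.imwrite('pics/c3.png',cv2.resize(np.hstack([a,b]),(800,320)))"
```

```text
clock: 9.7
ee_pos: [0.5802, 0.2787, 0.0353]
tool_rot: [-3.141, -0.001, 0.002]
contact_force: [0.4, -0.1, -0.1]
finger_gap: 0.354
gripper_force: 10.0
side green_dropper 0.52  px[264. 266.   8.   4.] rgb[181. 169. 154.] C [0.5786 0.2777] rms 0.0019607004641355704
```

View pics/c3.png

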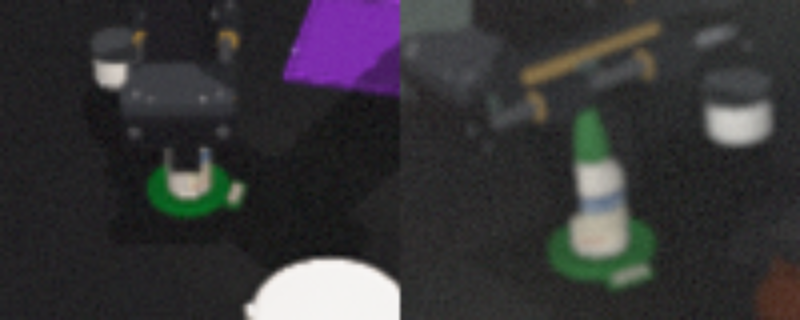

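Side and scene crops: the dropper sits centred over the green tray, just above its floor. I'm setting it down and releasing.

```bash
python3 -m jog '[[0,0,0.15,0,0,0,2],[0,0,0.15,0,0,0,2],[0,0,0,0,0,0,2],[0,0,0,0,0,0,2]]'; python3 -m jog '[[0,0,0,0,0,0,5],[0,0,0,0,0,0,5],[0,0,0,0,0,0,8.7],[0,0,0,0,0,0,8.7],[0,0,0,0,0,0,8.7],[0,0,0,0,0,0,8.7],[0,0,-1,0,0,0,8.7],[0,0,-2,0,0,0,8.7],[0,0,-3,0,0,0,8.7],[0,0,-4,0,0,0,8.7],[0,0,-4,0,0,0,8.7],[-2,0,0,0,0,0,8.7],[-3,0,0,0,0,0,8.7],[-3,0,0,0,0,0,8.7],[-3,0,0,0,0,0,8.7],[-3,-0.2,0,0,0,0,8.7],[-3,-0.4,0,0,0,0,8.7],[-3,-0.4,0,0,0,0,8.7],[-1,-0.3,0,0,0,0,8.7],[0,0,0,0,0,0,8.7]]'
python3 - <<'E'
from h import *
locate("side",["green_dropper"]);locate("wrist",["amber_bottle"]);print(observe()['ee_pos'])
E
```

```text
clock: 10.28
ee_pos: [0.5801, 0.2786, 0.0324]
tool_rot: [-3.141, -0.001, 0.003]
contact_force: [-0.7, -0.2, 3.9]
finger_gap: 0.351
gripper_force: 10.0
clock: 11.95
ee_pos: [0.3683, 0.2913, 0.1728]
tool_rot: [-3.14, -0.001, 0.005]
contact_force: [-0.6, 0.0, -0.4]
finger_gap: 0.998
gripper_force: 0.0
side green_dropper 0.80  px[259. 248.  16.  24.] rgb[192. 186. 169.] C [0.5782 0.2781] rms 0.0020672306621413116
side green_dropper 0.74  px[225. 198.  10.  23.] rgb[ 10. 147. 143.] C [ 0.7138 -0.0094] rms 0.0031259193977986543
side green_dropper 0.57  px[267. 190.  11.  29.] rgb[ 10. 148. 144.] C [ 0.5781 -0.0195] rms 0.0025743246390762123
wrist amber_bottle 0.85  px[232. 163.  81.  91.] rgb[74. 51. 39.] C [0.37   0.2965] rms 0.000333893682799488
[0.37077716 0.29126161 0.17184277]
```

```bash
python3 -m jog '[[0.05,-0.5,0,0,0,0,8.7],[0,0,2,0,0,0,8.7],[0,0,2.5,0,0,0,8.7],[0,0,2.5,0,0,0,8.7],[0,0,2.5,0,0,0,8.7],[0,0,1.5,0,0,0,8.7],[0,0,1,0,0,0,8.7],[0,0,0.6,0,0,0,8.7],[0,0,0,0,0,0,8.7],[0,0,0,0,0,0,8.7],[0,0,0,0,0,0,5],[0,0,0,0,0,0,5],[0,0,0,0,0,0,5],[0,0,0,0,0,0,5],[0,0,0,0,0,0,5],[0,0,0,0,0,0,5],[0,0,0,0,0,0,5],[0,0,0,0,0,0,5],[0,0,0,0,0,0,5]]' 20
```

```text
clock: 13.73
ee_pos: [0.3705, 0.2962, 0.0458]
tool_rot: [-3.141, -0.0, 0.002]
contact_force: [-1.0, 0.1, 3.9]
finger_gap: 0.655
gripper_force: 20.0
```

```bash
python3 -m jog '[[0,0,-0.5,0,0,0,5],[0,0,-1.5,0,0,0,5],[0,0,-2.5,0,0,0,5],[0,0,-2.5,0,0,0,5],[0,0,-2.5,0,0,0,5],[0,0,-2,0,0,0,5],[0,0,-1,0,0,0,5],[0.4,1.6,0,0,0,0,5],[0.6,2.4,0,0,0,0,5],[0.8,3.2,0,0,0,0,5],[0.8,3.2,0,0,0,0,5],[0.8,3.2,0,0,0,0,5],[0.8,3.2,0,0,0,0,5],[0.8,3.2,0,0,0,0,5],[0.8,3.2,0,0,0,0,5],[0.8,3.2,0,0,0,0,5],[0.8,3.2,0,0,0,0,5],[0.8,3.2,0,0,0,0,5],[0.8,3.2,0,0,0,0,5],[0.8,3.2,0,0,0,0,5]]'; python3 -m jog '[[0.8,3.2,0,0,0,0,5],[0.8,3.2,0,0,0,0,5],[0.8,3.2,0,0,0,0,5],[0.8,3.2,0,0,0,0,5],[0.8,3.2,0,0,0,0,5],[0.8,3.2,0,0,0,0,5],[0.6,2.4,0,0,0,0,5],[0.4,1.5,0,0,0,0,5],[0,0,0,0,0,0,5],[0,0,0,0,0,0,5],[0,0,0,0,0,0,5]]'
python3 - <<'E'
from h import *
snap("wrist","w4")
for i in range(2): print(observe()['ee_pos']);locate("wrist",["tray_brown","yellow_dropper"]);trayfit("wrist","tray_brown")
E
```

```text
clock: 15.4
ee_pos: [0.4686, -0.0975, 0.1703]
tool_rot: [-3.141, 0.001, 0.002]
contact_force: [-0.1, 0.9, -1.3]
finger_gap: 0.655
gripper_force: 20.0
clock: 16.32
ee_pos: [0.527, -0.326, 0.1699]
tool_rot: [-3.141, 0.002, 0.002]
contact_force: [-0.1, 0.2, -2.0]
finger_gap: 0.657
gripper_force: 20.0
[ 0.5271863  -0.32568117  0.17027669]
wrist tray_brown 0.77  px[275. 133.  93. 102.] rgb[196. 106.  61.] C mean [ 0.5435 -0.365 ] bb [ 0.5393 -0.3632] enc [ 534. -365.] 48
tray_brown [ 0.5387 -0.362 ] inliers 193 275
[ 0.52771418 -0.32582449  0.17090205]
wrist tray_brown 0.93  px[273. 133.  92. 100.] rgb[196. 106.  61.] C mean [ 0.5438 -0.3651] bb [ 0.5399 -0.3633] enc [ 534. -364.] 48
tray_brown [ 0.5379 -0.3622] inliers 193 277
```

View pics/w4.png

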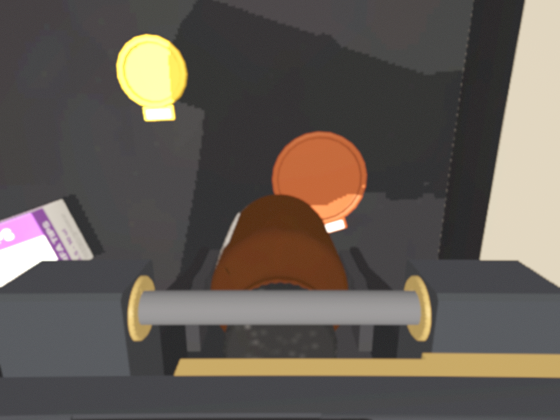

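Brown tray at (320,178), yellow tray at (152,72), wall from about column 440 on the right. I'm checking how far away the wall is before turning the gripper near it.

Run:
```python
from h import *
for c in("wrist","side"):
    p,P,_,_=snap(c);Q=P.reshape(-1,3);Q=Q[np.isfinite(Q[:,0])]
    for z0,z1 in((.03,.09),(.09,.16),(.16,.25)):
        B=Q[(Q[:,2]>z0)&(Q[:,2]<z1)&(Q[:,0]>.4)&(Q[:,0]<.68)&(Q[:,1]<-.385)]
        print(c,z0,len(B),B[:,1].max() if len(B) else None,np.percentile(B[:,1],[5,50,95]) if len(B) else None)
```

```text
wrist 0.03 7815 -0.47814107714729814 [-0.480642   -0.47991204 -0.4791781 ]
wrist 0.09 14113 -0.45414153854288236 [-0.4565523  -0.45579652 -0.45504386]
wrist 0.16 1897 -0.3850067792546029 [-0.45664195 -0.45581925 -0.45457197]
side 0.03 770 -0.46616053219258613 [-0.48890757 -0.48050721 -0.47245638]
side 0.09 746 -0.4374398907818924 [-0.48371417 -0.45856468 -0.44810452]
side 0.16 1094 -0.43427870603299423 [-0.46422602 -0.45469838 -0.44192015]
```

```bash
python3 -m jog '[[0,0,0,0,0,0.1165,5],[0,0,0,0,0,0.1165,5],[0,0,0,0,0,0.1165,5],[0,0,0,0,0,0.1165,5],[0,0,0,0,0,0.1165,5],[0,0,0,0,0,0.1165,5],[0,0,0,0,0,0.1165,5],[0,0,0,0,0,0.1165,5],[0,0,0,0,0,0.1165,5],[1.7,0.4,0,0,0,0,5],[1.65,0.4,0,0,0,0,5],[0,0,0,0,0,0,5],[0,0,0,0,0,0,5]]'
python3 - <<'E'
from h import *
for i in range(2): print(observe()['ee_pos'],observe()['tool_rot']);snap("wrist","w5");trayfit("wrist","tray_brown")
E
```

```text
clock: 17.95
ee_pos: [0.5374, -0.3601, 0.17]
tool_rot: [3.141, 0.001, -1.047]
contact_force: [-0.0, 1.0, -2.1]
finger_gap: 0.66
gripper_force: 20.0
[ 0.53736298 -0.36010788  0.17002577] [ 3.14126715e+00  7.28451876e-04 -1.04747473e+00]
tray_brown [ 0.5377 -0.3614] inliers 161 281
[ 0.53718038 -0.35928311  0.17026123] [ 3.14123840e+00  8.82081888e-04 -1.04643212e+00]
tray_brown [ 0.5378 -0.3621] inliers 160 278
```

Aligned. I'm lowering to just above the floor.

```bash
python3 -m jog '[[0,0,1.5,0,0,0,5],[0,0,2.5,0,0,0,5],[0,0,2.5,0,0,0,5],[0,0,2,0,0,0,5],[0,0,1.5,0,0,0,5],[0,0,1,0,0,0,5],[0,0,0.5,0,0,0,5],[0,0,0.3,0,0,0,5],[0,0,0,0,0,0,5],[0,0,0,0,0,0,5]]'
python3 - <<'E'
from h import *
for c in("side","scene"): snap(c,c+"6"); locate(c,["amber_bottle"])
a=cv2.imread('pics/side6.png')[125:205,235:335];b=cv2.imread('pics/scene6.png')[120:200,340:440]
cv2.imwrite('pics/c6.png',cv2.resize(np.hstack([a,b]),(800,320)))
E
```

```text
clock: 18.98
ee_pos: [0.5382, -0.3599, 0.0536]
tool_rot: [-3.141, -0.002, -1.046]
contact_force: [-0.3, 0.1, -1.3]
finger_gap: 0.656
gripper_force: 20.0
side amber_bottle 0.67  px[277. 146.  15.  27.] rgb[71. 39. 27.] C [ 0.5371 -0.3602] rms 0.007405325566807847
scene amber_bottle 0.88  px[383. 137.  19.  44.] rgb[67. 51. 44.] C [ 0.5378 -0.3596] rms 0.0061560711855421476
```

View pics/c6.png

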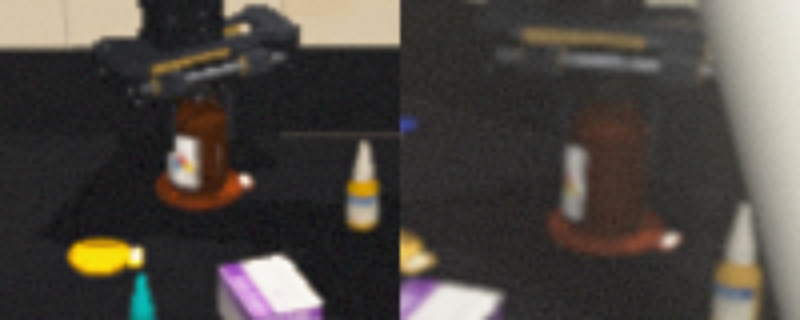

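The bottle is centred over the brown tray in both crops. I'm setting it down.

```bash
python3 -m jog '[[-0.07,0.13,0.2,0,0,0,5],[0,0,0.15,0,0,0,5],[0,0,0.15,0,0,0,5],[0,0,0,0,0,0,5],[0,0,0,0,0,0,5]]'
```

```text
clock: 19.7
ee_pos: [0.536, -0.3598, 0.0489]
tool_rot: [3.141, -0.0, -1.046]
contact_force: [-2.2, 2.6, 4.8]
finger_gap: 0.66
gripper_force: 20.0
```

```bash
python3 -m jog '[[0,0,0,0,0,0,6.5],[0,0,0,0,0,0,7.5],[0,0,0,0,0,0,8.7],[0,0,0,0,0,0,8.7],[0,0,0,0,0,0,8.7],[0,0,0,0,0,0,8.7],[0,0,-1,0,0,0,8.7],[0,0,-2,0,0,0,8.7],[0,0,-3,0,0,0,8.7],[0,0,-3,0,0,0,8.7],[0,0,-3,0,0,0,8.7],[-1.5,1.1,0,0,0,0,8.7],[-2.5,1.8,0,0,0,0,8.7],[-2.5,1.8,0,0,0,0,8.7],[-2.5,1.8,0,0,0,0,8.7],[-2.5,1.8,0,0,0,0,8.7],[-1.5,1.2,0,0,0,0,8.7],[-0.9,0.6,0,0,0,0,8.7],[0,0,0,0,0,0,8.7],[0,0,0,0,0,0,8.7]]'
python3 - <<'E'
from h import *
for i in range(2):locate("wrist",["yellow_dropper"]);s=observe();print(s['ee_pos'],s['tool_rot'])
for c in("side","scene"): locate(c,["amber_bottle"]);trayfit(c,"tray_brown")
E
```

```text
clock: 21.37
ee_pos: [0.38, -0.2904, 0.1685]
tool_rot: [-3.14, -0.002, -1.046]
contact_force: [0.2, 0.3, 0.3]
finger_gap: 0.997
gripper_force: 0.0
wrist yellow_dropper 0.95  px[263. 177.  33.  42.] rgb[234. 217. 102.] C [ 0.3805 -0.2894] rms 0.0003290019358719263
[ 0.38056219 -0.29058843  0.16792013] [-3.14089071e+00 -1.31167698e-03 -1.04593486e+00]
wrist yellow_dropper 0.82  px[265. 178.  31.  43.] rgb[234. 218. 103.] C [ 0.3804 -0.2894] rms 0.00035245348265504714
[ 0.38021422 -0.29043872  0.16739529] [ 3.14154359e+00 -2.11595449e-04 -1.04612671e+00]
side amber_bottle 0.87  px[278. 146.  13.  29.] rgb[81. 44. 30.] C [ 0.5354 -0.3591] rms 0.003965278403404103
tray_brown [ 0.5364 -0.3616] inliers 21 57
scene amber_bottle 0.82  px[383. 135.  23.  47.] rgb[68. 50. 41.] C [ 0.5353 -0.36  ] rms 0.008771798892982127
tray_brown [ 0.5314 -0.3565] inliers 30 76
```

```bash
python3 -m jog '[[0,0,1.5,0,0,0,8.7],[0,0,2.5,0,0,0,8.7],[0,0,2.5,0,0,0,8.7],[0,0,2.5,0,0,0,8.7],[0,0,2.5,0,0,0,8.7],[0,0,1.5,0,0,0,8.7],[0,0,1,0,0,0,8.7],[0,0,0.5,0,0,0,8.7],[0,0,0,0,0,0,8.7],[0,0,0,0,0,0,2],[0,0,0,0,0,0,2],[0,0,0,0,0,0,2],[0,0,0,0,0,0,2],[0,0,0,0,0,0,2],[0,0,0,0,0,0,2],[0,0,0,0,0,0,2],[0,0,0,0,0,0,2],[0,0,0,0,0,0,2],[0,0,0,0,0,0,2],[0,0,0,0,0,0,2]]' 10
```

```text
clock: 23.53
ee_pos: [0.379, -0.29, 0.0225]
tool_rot: [3.142, 0.0, -1.046]
contact_force: [-0.8, 0.2, 0.0]
finger_gap: 0.33
gripper_force: 10.0
```

```bash
python3 -m jog '[[0,0,-1,0,0,0,2],[0,0,-2,0,0,0,2],[0,0,-3,0,0,0,2],[0,0,-3,0,0,0,2],[0,0,-3,0,0,0,2],[0,0,-2,0,0,0,2],[0.3,-1.3,0,0,0,0,2],[0.6,-2.6,0,0,0,0,2],[0.6,-2.6,0,0,0,0,2],[0.6,-2.6,0,0,0,0,2],[0.6,-2.6,0,0,0,0,2],[0.6,-2.6,0,0,0,0,2],[0.6,-2.6,0,0,0,0,2],[0.6,-2.6,0,0,0,0,2],[0.6,-2.6,0,0,0,0,2],[0.6,-2.6,0,0,0,0,2],[0,0,0,0,0,0,2],[0,0,0,0,0,0,2]]'
python3 - <<'E'
from h import *
for i in range(2):print(observe()['ee_pos']);snap("wrist","w7");trayfit("wrist","tray_yellow")
snap("scene");trayfit("scene","tray_yellow")
snap("side");trayfit("side","tray_yellow")
E
```

```text
clock: 25.03
ee_pos: [0.6219, -0.2146, 0.1603]
tool_rot: [3.139, 0.002, -1.045]
contact_force: [-0.3, -0.1, -0.9]
finger_gap: 0.328
gripper_force: 10.0
[ 0.62187002 -0.21462577  0.16034585]
tray_yellow [ 0.6269 -0.2194] inliers 156 197
[ 0.62049569 -0.21545013  0.16132575]
tray_yellow [ 0.6286 -0.2189] inliers 157 195
tray_yellow [ 0.6207 -0.2132] inliers 19 44
tray_yellow [ 0.6248 -0.2188] inliers 24 34
```

```bash
python3 -m jog '[[0.5,-0.3,1.5,0,0,0,2],[0,0,2.5,0,0,0,2],[0,0,2.5,0,0,0,2],[0,0,2.5,0,0,0,2],[0,0,2,0,0,0,2],[0,0,1,0,0,0,2],[0,0,0.7,0,0,0,2],[0,0,0.4,0,0,0,2],[0,0,0,0,0,0,2],[0,0,0,0,0,0,2]]'
python3 - <<'E'
from h import *
for c in("side","scene"): snap(c,c+"8"); locate(c,["yellow_dropper"])
a=cv2.imread('pics/side8.png')[140:220,210:310];b=cv2.imread('pics/scene8.png')[130:210,290:390]
cv2.imwrite('pics/c8.png',cv2.resize(np.hstack([a,b]),(800,320)))
E
```

```text
clock: 26.27
ee_pos: [0.6273, -0.2187, 0.0325]
tool_rot: [-3.14, -0.001, -1.046]
contact_force: [-0.7, 0.3, 0.7]
finger_gap: 0.333
gripper_force: 10.0
side yellow_dropper 0.54  px[258. 171.   3.  16.] rgb[209.  178.5 168. ] C [ 0.6258 -0.221 ] rms 0.003744047899384886
scene yellow_dropper 0.73  px[334. 151.   7.  30.] rgb[185. 163. 149.] C [ 0.628  -0.2184] rms 0.0025963467761470527
```

View pics/c8.png

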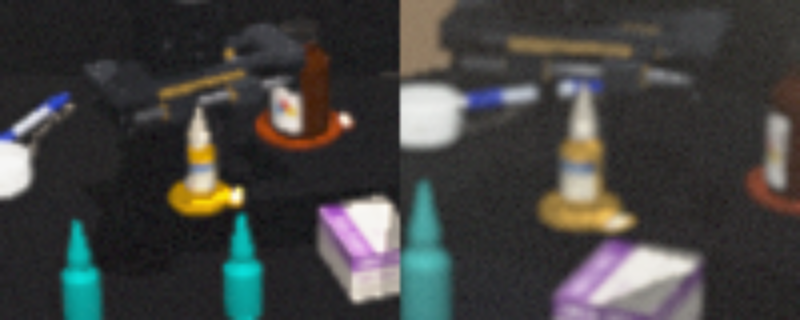

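The dropper hangs centred over the yellow tray, about 6 mm above its floor.

```bash
python3 -m jog '[[-0.15,0.08,0.25,0,0,0,2],[0,0,0.2,0,0,0,2],[0,0,0.15,0,0,0,2],[0,0,0.1,0,0,0,2],[0,0,0,0,0,0,2],[0,0,0,0,0,0,2]]'
```

```text
clock: 27.07
ee_pos: [0.6249, -0.2175, 0.0255]
tool_rot: [3.141, 0.0, -1.046]
contact_force: [-2.5, 0.9, 5.0]
finger_gap: 0.332
gripper_force: 10.0
```

```bash
python3 -m jog '[[0,0,0,0,0,0,5],[0,0,0,0,0,0,5],[0,0,0,0,0,0,8.7],[0,0,0,0,0,0,8.7],[0,0,0,0,0,0,8.7],[0,0,0,0,0,0,8.7],[0,0,-1,0,0,0,8.7],[0,0,-2.5,0,0,0,8.7],[0,0,-3.5,0,0,0,8.7],[0,0,-3.5,0,0,0,8.7],[0,0,-3,0,0,0,8.7],[-2,0.7,0,0,0,0,8.7],[-3.3,1.2,0,0,0,0,8.7],[-3.3,1.2,0,0,0,0,8.7],[-3.3,1.2,0,0,0,0,8.7],[-3.3,1.2,0,0,0,0,8.7],[-3.4,1.2,0,0,0,0.09,8.7],[0,0,0,0,0,0.09,8.7],[0,0,0,0,0,0,8.7],[0,0,0,0,0,0,8.7]]'
python3 - <<'E'
from h import *
for i in range(2):locate("wrist",["tip_box","tray_purple"],"w9");s=observe();print(s['ee_pos'],s['tool_rot'])
for c in("side","scene"): locate(c,["yellow_dropper"]);trayfit(c,"tray_yellow")
E
```

```text
clock: 28.73
ee_pos: [0.4747, -0.09, 0.1608]
tool_rot: [-3.139, -0.001, -1.223]
contact_force: [0.7, 0.7, 0.1]
finger_gap: 1.001
gripper_force: 0.0
wrist tip_box 0.79  px[241. 145.  82. 118.] rgb[255. 248. 240.] C [ 0.47341815 -0.09011214] [63.18501663 92.95731354] -70.5134334564209
wrist tray_purple 0.91  px[179. 322. 132.  53.] rgb[229. 134. 255.] C [0.45550284 0.07790106] [ 62.41472626 137.33149719] 20.25465202331543
[ 0.47482312 -0.09053511  0.15976217] [-3.14091661e+00 -2.90812112e-04 -1.22576051e+00]
wrist tip_box 0.62  px[237. 145.  86. 118.] rgb[255. 247. 240.] C [ 0.4733934  -0.09012376] [63.08456421 92.85356903] -70.41601181030273
wrist tray_purple 0.57  px[179. 324. 132.  51.] rgb[229. 133. 255.] C [0.45469046 0.07599646] [ 62.75138855 134.54547119] 20.612686157226562
[ 0.47433471 -0.0905766   0.15928802] [ 3.14115484e+00  6.52504257e-05 -1.22667898e+00]
tray_yellow [ 0.6267 -0.2196] inliers 16 41
scene yellow_dropper 0.75  px[333. 156.   8.  30.] rgb[213.  192.  155.5] C [ 0.6252 -0.2161] rms 0.002503546682897052
tray_yellow [ 0.6826 -0.2678] inliers 6 62
```

View pics/w9.png

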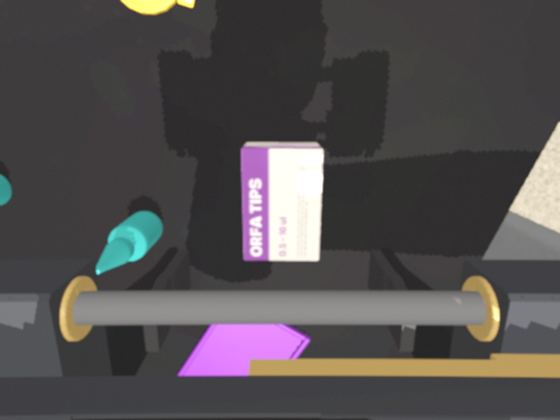

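The tip box is centred and square between the fingers at (282,205). I'm descending.

```bash
python3 -m jog '[[0,0,1.5,0,0,0,8.7],[0,0,2.5,0,0,0,8.7],[0,0,2.5,0,0,0,8.7],[0,0,2.5,0,0,0,8.7],[0,0,2.5,0,0,0,8.7],[0,0,1.5,0,0,0,8.7],[0,0,0.8,0,0,0,8.7],[0,0,0.4,0,0,0,8.7],[0,0,0,0,0,0,8.7],[0,0,0,0,0,0,8.7],[0,0,0,0,0,0,5.5],[0,0,0,0,0,0,5.5],[0,0,0,0,0,0,5.5],[0,0,0,0,0,0,5.5],[0,0,0,0,0,0,5.5],[0,0,0,0,0,0,5.5],[0,0,0,0,0,0,5.5],[0,0,0,0,0,0,5.5],[0,0,0,0,0,0,5.5]]' 20
```

```text
clock: 30.92
ee_pos: [0.4739, -0.0901, 0.0179]
tool_rot: [-3.141, -0.0, -1.226]
contact_force: [-1.9, 1.2, 4.7]
finger_gap: 0.727
gripper_force: 20.0
```

```bash
python3 -m jog '[[0,0,-0.5,0,0,0,5.5],[0,0,-1.5,0,0,0,5.5],[0,0,-2.5,0,0,0,5.5],[0,0,-3,0,0,0,5.5],[0,0,-3,0,0,0,5.5],[0,0,-1.5,0,0,0.1132,5.5],[0,0,0,0,0,0.1132,5.5],[0,0,0,0,0,0.1132,5.5],[0,0,0,0,0,0.1132,5.5],[0,0,0,0,0,0.1132,5.5],[-2.1,0.7,0,0,0,0,5.5],[-3.3,1.0,0,0,0,0,5.5],[-3.3,1.1,0,0,0,0,5.5],[-3.3,1.1,0,0,0,0,5.5],[-3.3,1.1,0,0,0,0,5.5],[-3.3,1.1,0,0,0,0,5.5],[-3.3,1.1,0,0,0,0,5.5],[-3,0.9,0,0,0,0,5.5],[-1.9,0.5,0,0,0,0,5.5],[0,0,0,0,0,0,5.5]]'
cat > rect.py <<'E'
from h import *
def go(cam,save=None):
    p=snap(cam,save)[0];print(cam,observe()['ee_pos'],observe()['tool_rot'][2])
    for o in spotter.outline_of(cam,"tray_purple")[:1]:
        m=o['mask'].astype(np.uint8);h=cv2.cvtColor(p,cv2.COLOR_RGB2HSV)
        box=cv2.dilate(m,np.ones((7,7)));m=((h[...,0]>128)&(h[...,0]<150)&(h[...,1]>80)&(box>0)).astype(np.uint8)
        m=cv2.morphologyEx(m,cv2.MORPH_OPEN,np.ones((3,3)))
        c=max(cv2.findContours(m,0,cv2.CHAIN_APPROX_NONE)[0],key=len).reshape(-1,2)
        print(o['box'],rectfit(planept(cam,c,.006),0,0))
E
python3 - <<'E'
from rect import go
go("wrist","w10");go("scene");go("side")
E
```

```text
clock: 32.58
ee_pos: [0.4491, 0.1937, 0.1375]
tool_rot: [-3.141, 0.001, -1.788]
contact_force: [0.6, -0.0, -0.9]
finger_gap: 0.725
gripper_force: 20.0
wrist [0.44857113 0.19186512 0.1372048 ] -1.7893217543242859
[178.3, 0.0, 141.6, 153.5] (array([0.44942352, 0.09533092]), array([103.9672699 , 109.00977325]), 77.41114807128906)
scene [0.44829548 0.18979817 0.13708089] -1.792153640589695
[266.0, 226.1, 70.1, 34.3] (array([0.45084427, 0.09063095]), array([112.13237762, 135.04315186]), 77.63159942626953)
side [0.44858241 0.189162   0.13730991] -1.7935558258003117
[290.1, 225.6, 35.9, 24.4] (array([0.45176132, 0.09070277]), array([ 98.82382965, 140.48190308]), 77.19183349609375)
```

View pics/w10.png

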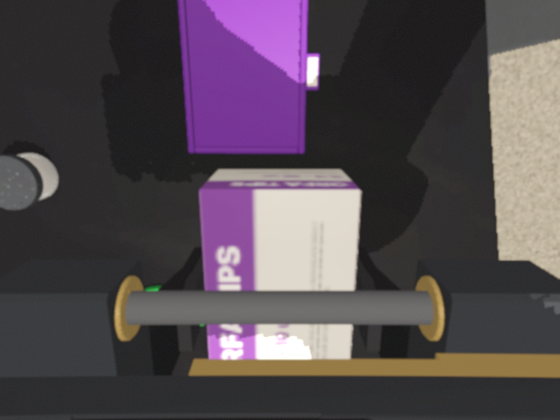

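The tray's near edge runs from (188,153) to (305,153), parallel to the held box, and its tab is at (313,70). I'll take the centre from those corners.

Run:
```python
from h import *
snap("wrist")
X=planept("wrist",[[187,153],[305,153],[181,0],[307,0]],.007);print(X.round(4),np.linalg.norm(X[0]-X[1]))
print((X[:2].mean(0)-.0615*np.array([np.cos(np.radians(77.4)),np.sin(np.radians(77.4))])).round(4),observe()['ee_pos'])
```

```text
[[0.5121 0.1348]
 [0.4204 0.1556]
 [0.4846 0.0306]
 [0.3973 0.0501]] 0.09399946420132564
[0.4528 0.0852] [0.4488272  0.18917263 0.13748866]
```

```bash
python3 -m jog '[[1.5,-0.4,0,0,0,0,5.5],[3,-0.7,0,0,0,0,5.5],[3,-0.7,0,0,0,0,5.5],[2.45,-0.7,0,0,0,0,5.5],[0,0,1.5,0,0,0,5.5],[0,0,2.5,0,0,0,5.5],[0,0,2.5,0,0,0,5.5],[0,0,2,0,0,0,5.5],[0,0,1.3,0,0,0,5.5],[0,0,0.7,0,0,0,5.5],[0,0,0.4,0,0,0,5.5],[0,0,0,0,0,0,5.5],[0,0,0,0,0,0,5.5]]'
python3 - <<'E'
from h import *
for c in("side","scene"): snap(c,c+"11"); locate(c,["tip_box"])
a=cv2.imread('pics/side11.png')[185:265,260:360];b=cv2.imread('pics/scene11.png')[190:270,250:350]
cv2.imwrite('pics/c11.png',cv2.resize(np.hstack([a,b]),(800,320)))
E
```

```text
clock: 34.02
ee_pos: [0.452, 0.0877, 0.0291]
tool_rot: [-3.141, 0.001, -1.792]
contact_force: [-0.2, 0.4, -0.8]
finger_gap: 0.723
gripper_force: 20.0
side tip_box 0.85  px[298. 215.  22.  26.] rgb[170. 157. 154.] C [0.45258438 0.13186493] [34.74744034 69.07326508] 14.737720489501953
scene tip_box 0.59  px[277. 217.  51.  34.] rgb[148. 142. 144.] C [0.43211011 0.10585455] [ 55.03774643 106.756073  ] 45.695255279541016
```

View pics/c11.png

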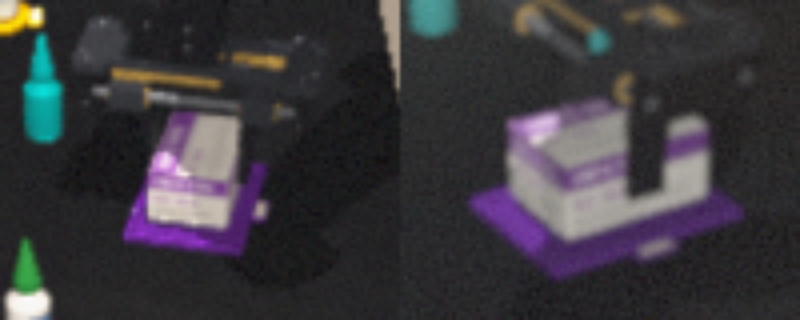

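The box hangs squarely over the purple tray with even margins in both crops. I'm setting it down.

```bash
python3 -m jog '[[0,0,0.25,0,0,0,5.5],[0,0,0.2,0,0,0,5.5],[0,0,0.15,0,0,0,5.5],[0,0,0.1,0,0,0,5.5],[0,0,0.05,0,0,0,5.5],[0,0,0,0,0,0,5.5],[0,0,0,0,0,0,5.5]]'
```

```text
clock: 34.9
ee_pos: [0.4514, 0.0877, 0.021]
tool_rot: [-3.142, 0.0, -1.792]
contact_force: [-0.6, -0.6, -1.1]
finger_gap: 0.723
gripper_force: 20.0
```

```bash
python3 -m jog '[[0,0,0.1,0,0,0,5.5],[0,0,0.05,0,0,0,5.5],[0,0,0,0,0,0,5.5],[0,0,0,0,0,0,5.5]]'; python3 -m jog '[[0,0,0,0,0,0,6.8],[0,0,0,0,0,0,7.4],[0,0,0,0,0,0,8.2],[0,0,0,0,0,0,8.2],[0,0,0,0,0,0,8.2],[0,0,0,0,0,0,8.2],[0,0,0,0,0,0,8.2],[0,0,-1,0,0,0,8.2],[0,0,-2.5,0,0,0,8.2],[0,0,-3.5,0,0,0,8.2],[0,0,-4,0,0,0,8.2],[0,0,-4,0,0,0,8.2],[3,0,-2,0,0,0,8.2],[4,0,0,0,0,0,8.2],[4,0,0,0,0,0,8.2],[3,0,0,0,0,0,8.2],[0,0,0,0,0,0,8.2],[0,0,0,0,0,0,8.2]]'
python3 - <<'E'
from h import *
for c in("side","scene"):
    locate(c,list(SP)+["tip_box","flat_carton"],c+"12")
a=cv2.imread('pics/side12.png')[140:290,210:360];b=cv2.imread('pics/scene12.png')[130:310,150:410]
cv2.imwrite('pics/c12.png',np.hstack([cv2.resize(a,(360,360)),cv2.resize(b,(440,360))]))
print(observe()['ee_pos'])
E
```

```text
clock: 35.23
ee_pos: [0.4515, 0.0877, 0.0209]
tool_rot: [-3.141, 0.0, -1.792]
contact_force: [-5.0, 0.9, 10.8]
finger_gap: 0.724
gripper_force: 20.0
clock: 36.73
ee_pos: [0.4201, -0.0501, 0.1896]
tool_rot: [-3.141, 0.0, -1.795]
contact_force: [0.3, -0.1, 0.0]
finger_gap: 0.947
gripper_force: 0.0
side amber_bottle 0.79  px[276. 143.  15.  32.] rgb[75. 42. 29.] C [ 0.5357 -0.3585] rms 0.007705905439939518
side amber_bottle 0.32  px[292. 226.  34.  24.] rgb[128.  48. 174.] C [0.4478 0.1202] rms 0.02334101416894047
side green_dropper 0.66  px[261. 247.  11.  26.] rgb[214.  201.  182.5] C [0.578  0.2776] rms 0.0021382129996600813
side green_dropper 0.56  px[226. 196.   8.  25.] rgb[ 10. 155. 152.] C [ 0.7137 -0.0082] rms 0.00267326091416997
side green_dropper 0.52  px[267. 197.   8.  22.] rgb[ 10. 156. 152.] C [ 0.5799 -0.0191] rms 0.0025556132905320164
side dark_jar 0.47  px[243. 230.  13.  16.] rgb[75. 76. 79.] C [0.6406 0.1297] rms 0.002325559122408849
side tip_box 0.82  px[297. 217.  24.  25.] rgb[215. 195. 205.] C [0.45024371 0.09186098] [ 61.97143555 104.35409546] 76.26614379882812

[... 287 characters left out ...]
5. 143.] C [ 0.5782 -0.0195] rms 0.0020261336077120745
scene green_dropper 0.77  px[252. 163.  13.  36.] rgb[ 77. 150. 147.] C [ 0.7138 -0.0096] rms 0.019054543267701216
scene yellow_dropper 0.54  px[331. 156.   9.  31.] rgb[207. 187. 141.] C [ 0.6246 -0.2168] rms 0.00259052024773191
scene dark_jar 0.68  px[225. 208.  20.  20.] rgb[96.5 98.  96. ] C [0.6406 0.1297] rms 0.002204295718221484
scene tip_box 0.86  px[275. 216.  53.  40.] rgb[182. 173. 176.] C [0.44758023 0.0891891 ] [66.7796936  93.65270233] 78.0478286743164
scene flat_carton 0.76  px[148. 279.  39.  27.] rgb[238. 236. 232.] C [0.49326511 0.4193768 ] [44.83181    72.92074585] 24.5847110748291
[ 0.42066969 -0.04880964  0.18952529]
```

View pics/c12.png

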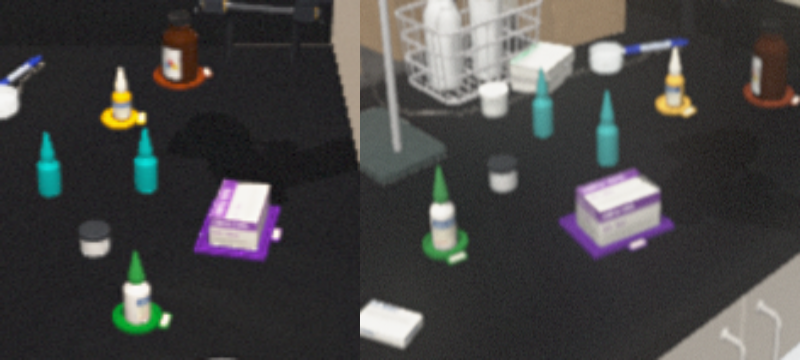

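All four items stand in their trays, centred and upright. The jar and carton haven't moved, and the gripper is clear.

```bash
python3 -c "
from plant import env
print(env.hand_in())"
```

```text
the job is handed in; nothing more can be done
None
```

The job is handed in: the amber bottle, green dropper, yellow dropper and tip box were each set down in their own trays, and the jar and flat carton were left in place; the hand-in returned no verdict, but the last camera check showed all four upright and centred.

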